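Set the two run-down screw feeders

ROBOT

A 7-joint arm with a two-finger parallel gripper is mounted at the origin on the work surface. World frame = base frame: x ahead of the robot, y to its left, z up, the work surface at z = 0. Lengths are in m, angles in rad, forces in N, time in s.
With the tool pointing down it reaches from about 0.425 to 0.95 m from the base axis. Payload 4.7 kg.
Tool frame: the origin (TCP) lies midway between the tips of the shut fingers; the grasp point (between the pads) lies 19 mm behind it (robot.hold_point_z is the distance from the TCP to the grasp point, in m); z points along the fingers, y is the direction in which the jaws open and shut (so a half turn about z gives the same grasp; the last joint's range is limited). The gripper opens to 87 mm and grips with 3 to 60 N. Pads are 19 mm wide; open, the fingers measure 117 mm over their backs; the gripper's body (75 mm by 190 mm) begins 51 mm behind the grasp point.
Start: joints at [-0.029, 0.469, -0.049, 1.532, 0.024, 1.141, -0.082], TCP at [0.675, 0, 0.223] pointing down, gripper open.
Joint ranges: [-2.59, 2.59], [-0.33, 1.99], [-1.39, 1.29], [0.1, 2.45], [-1.04, 4.18], [0.21, 1.99], [-2.66, 2.66]. Speed limits (rad/s): [2.57, 2.57, 3.14, 3.14, 3.14, 3.14, 3.14].

INTERFACE

Orientations are given as a rotation vector (axis times angle).
In Python, from bench import robot, imaging, finder gives the robot as it stands. The module is installed in compiled form; this text tells all that it offers.
- The arm moves only by the tool arm_command, never from a script. Its argument "plan" is a list of rows, each an object of numbers: "ax", "ay", "az": the turn, a rotation vector about the tool's x, y, z in degrees; "tx", "ty", "tz": the shift along the tool's x, y, z in m; "gripper": the opening, from 0 (shut) to 1 (fully open). A call has 1 to 10 rows; each row is the pose to reach, as a shift and turn from the pose measured when the call began, along the tool's axes at that moment; what a row does not reach only later rows make up. A row lasts 1/10 s, in which the tool goes at most 50 mm and 8.59 degrees, less where a joint would pass 70% of its speed; a pose out of reach is approached as far as the arm can. A call with a gripper value outside its range is refused whole. The fingers move at their own pace and stop on an object; the grip force is fixed at half the most. Time passes only in rows, so rows that repeat a pose let the fingers close. It gives the time, the measured TCP pose, the force and the opening at its end, in the units of the state.
- robot.read_state(): the state, without advancing time (a new reading comes with each control period).
- imaging.camera(name): name is "scene" or "side" or "wrist"; returns a dict with "image" (384x512x3 uint8, blue, green, red), "depth" (384x512 float32, m along the optical axis (not along the pixel's ray), 0 where there is no reading), "vertical_fov" (degrees; the focal length in pixels is half the picture's height over the tangent of half this angle, whatever the lens; pixels are square), "cx", "cy" (the principal point, pixels), "R" (3x3) and "t" (3): a world point X has camera coordinates R X + t. Camera axes: x right, y down, z forward; pixel columns grow to the right and rows downward; lengths in m; the calibration is good to about 2 mm. A picture is of the moment at which its call begins.
- robot.sign_off(): hands the job in, once; it reports no verdict.
Trained networks look in the newest picture that a camera, given by its name, has taken for a name from the list of things; names that differ only in an ending like _2 or _b are one class to them, and where a whole thing is asked for, a point or a joint stands for the part that bears it (a point fixed in the world has none). Each returns a list of dicts, best first, with "p" (0 to 1); they miss things now and then, are a little off and sometimes report something else, mostly with a low value. They report only what shows in the picture. A call takes as long as a camera call.
- finder.look_for(camera, label): "rect" ([centre column, centre row, width, height] in pixels, round what is visible of it).
- finder.spot_point(camera, label): "point" ([column, row] in pixels: a listed point, or the origin of a listed thing).
The state is a dict: "t": time; "joints": joint angles; "dq": joint speeds; "joint_efforts": joint torques, N m; "tool_pos": TCP position; "eef_rot": TCP orientation; "force": force on the tool from outside, world axes, zero at the start; "torque": the same for the moment, N m; "opening": finger opening in m.
Only numpy, scipy, OpenCV 4.12 (cv2) and the standard library are available. Lean on these libraries where they do the work, as an engineer would, in place of code of your own. Each camera call takes 0.05 s, during which the arm holds its last target.

TASK

Three screw feeders stand on the bench; two of them have run down, their black push plates standing all the way out towards you, and the third is ready, latched at mid position. With your fingertips push each of the two run-down slides in past its stop pin, without ramming it against its end stop, and let go, so that it springs back and latches at mid position like the third. Leave the stop pins and the ready feeder alone, and do not lift or move the loose things standing around.

Things in the scene. Friction and masses are not known exactly. Their poses are not given: they have to be found in the camera images.
- feeder_a: Screw feeder A, fixed: grey base plate 170 x 100 mm (local x -60 to +110), slide with a black push plate in front, bridge with the stop pin across the middle, open screw hopper (90 mm high) at the back. Origin on the table; x axis = direction in which the slide is pushed in (away from the robot), z up. Its slide stands all the way out at the start.
- push_a (a point): Centre of the front face of feeder A's push plate (90 mm wide, 15 thick, 14 to 70 mm above the table), 42 mm up, moving with the slide. At the feeder's local x -0.140 when out, -0.101 latched, -0.060 fully in. The space in front of it is free; the bridge (62 mm high) begins 65 mm behind the face when fully in.
- slide_a (a joint): Feeder A's slide, m: 0 all the way out, 0.080 fully in (hard stop). A damped spring pushes it out (4 N at 0, 10 N at 0.080, plus 35 N per m/s); the catch lifting the pin (between 0.005 and 0.039) adds up to 3 N. Past 0.042 the pin has dropped: let go there, it returns within 1 s and latches on the pin at about 0.039. Let go earlier, it goes back to 0.
- pin_a (a joint): Lift of feeder A's sprung stop pin, m: 0 down; the passing catch raises it about 0.008, after which it drops by itself; it could be pulled to 0.014.
- pinhead_a (a point): Top centre of feeder A's stop pin head, a black round head 22 mm across and 12 mm high, 78 mm above the table when down, at local x +0.020 of the feeder.
- feeder_b: Screw feeder B, fixed: grey base plate 170 x 100 mm (local x -60 to +110), slide with a black push plate in front, bridge with the stop pin across the middle, open screw hopper (90 mm high) at the back. Origin on the table; x axis = direction in which the slide is pushed in (away from the robot), z up. Its slide stands all the way out at the start.
- push_b (a point): Centre of the front face of feeder B's push plate (90 mm wide, 15 thick, 14 to 70 mm above the table), 42 mm up, moving with the slide. At the feeder's local x -0.140 when out, -0.101 latched, -0.060 fully in. The space in front of it is free; the bridge (62 mm high) begins 65 mm behind the face when fully in.
- slide_b (a joint): Feeder B's slide, m: 0 all the way out, 0.080 fully in (hard stop). A damped spring pushes it out (4 N at 0, 10 N at 0.080, plus 35 N per m/s); the catch lifting the pin (between 0.005 and 0.039) adds up to 3 N. Past 0.042 the pin has dropped: let go there, it returns within 1 s and latches on the pin at about 0.039. Let go earlier, it goes back to 0.
- pin_b (a joint): Lift of feeder B's sprung stop pin, m: 0 down; the passing catch raises it about 0.008, after which it drops by itself; it could be pulled to 0.014.
- pinhead_b (a point): Top centre of feeder B's stop pin head, a black round head 22 mm across and 12 mm high, 78 mm above the table when down, at local x +0.020 of the feeder.
- feeder_c: Screw feeder C, fixed: grey base plate 170 x 100 mm (local x -60 to +110), slide with a black push plate in front, bridge with the stop pin across the middle, open screw hopper (90 mm high) at the back. Origin on the table; x axis = direction in which the slide is pushed in (away from the robot), z up. The ready one: its slide is latched at mid position from the start.
- push_c (a point): Centre of the front face of feeder C's push plate (90 mm wide, 15 thick, 14 to 70 mm above the table), 42 mm up, moving with the slide. At the feeder's local x -0.140 when out, -0.101 latched, -0.060 fully in. The space in front of it is free; the bridge (62 mm high) begins 65 mm behind the face when fully in.
- slide_c (a joint): Feeder C's slide, m: 0 all the way out, 0.080 fully in (hard stop). A damped spring pushes it out (4 N at 0, 10 N at 0.080, plus 35 N per m/s); the catch lifting the pin (between 0.005 and 0.039) adds up to 3 N. Past 0.042 the pin has dropped: let go there, it returns within 1 s and latches on the pin at about 0.039. Let go earlier, it goes back to 0.
- pin_c (a joint): Lift of feeder C's sprung stop pin, m: 0 down; the passing catch raises it about 0.008, after which it drops by itself; it could be pulled to 0.014.
- pinhead_c (a point): Top centre of feeder C's stop pin head, a black round head 22 mm across and 12 mm high, 78 mm above the table when down, at local x +0.020 of the feeder.
- collar: Loose bystander: steel collar 26 mm across, 24 mm high, standing beside a feeder; origin at the centre of its underside. Leave in place.
- socket: Loose bystander: dark steel socket bit 22 mm across, 45 mm high, standing beside a feeder; origin at the centre of its underside. Leave in place.
- flask: Loose bystander: little white bottle 26 mm across, 55 mm high, standing beside a feeder; origin at the centre of its underside. Leave in place.
- screwdriver: Loose bystander: screwdriver 200 mm long lying at the right; origin at the centre of its underside. Leave in place.
- wrench: Loose bystander: wrench 180 mm long lying at the left; origin at the centre of its underside. Leave in place.
- grease: Loose bystander: white jar 60 mm across, 70 mm high, at the back right; origin at the centre of its underside. Leave in place.
- tape: Loose bystander: cardboard ring 90 mm across, 24 mm high, lying at the left; origin at the centre of its underside. Leave in place.

How it is judged:
At the end, for the whole second after the job is handed in: All three slides rest latched against their stop pins at mid position (36 to 42 mm in), not moving (under 5 mm/s), with all three pins down (lifted less than 2 mm) (value of joint slide_a between 0.036 and 0.042 m and value of joint slide_b between 0.036 and 0.042 m and value of joint slide_c between 0.036 and 0.042 m and value of joint each of pin_a, pin_b, pin_c below 0.002 m and velocity of joint slide_a between -0.005 and 0.005 m/s and velocity of joint slide_b between -0.005 and 0.005 m/s and velocity of joint slide_c between -0.005 and 0.005 m/s); the robot touches nothing.
It fails at once if a slide is rammed: pressed with more than 40 N (contact force between any of the fingers, the arm and slide_a above 40 N or contact force between any of the fingers, the arm and slide_b above 40 N or contact force between any of the fingers, the arm and slide_c above 40 N).
It fails at once if a loose bystander is shoved, lifted or carried away (moved 30 mm or more) (distance of any of collar, socket, flask, screwdriver, wrench, grease, tape from where it was at the start of the episode above 0.03 m).
It fails at once if the slide of the ready feeder is pushed or pulled off its latch by more than 4 mm (value of joint slide_c above 0.043 m or value of joint slide_c below 0.035 m).
It fails at once if a stop pin is touched with more than 2 N, or is pulled up (more than 11 mm) (contact force between any of the fingers, the arm and pin_a above 2 N or contact force between any of the fingers, the arm and pin_b above 2 N or contact force between any of the fingers, the arm and pin_c above 2 N or value of joint any of pin_a, pin_b, pin_c above 0.011 m).
It also fails if it takes over 45 s, if anything falls off the work surface, if the arm or the gripper's body presses on something with over 40 N, if the wrist force passes 120 N, or if a joint passes its speed limit or range.

## Working session

There is one attempt and no reset: what is moved stays moved. The work goes in short steps, Python scripts to look and compute and a tool call to move; the robot and the scene stay as the last step left them, time stands still between calls to the robot, and variables do not carry over. Pictures are saved under pics/ and viewed, and the job is handed in when it is done.

Besides the shell and the picture viewer there is one more tool, called after "Request:" by a JSON object that holds its "fn" and its "kwargs". arm_command: Moves the arm, as the interface text tells. Its arguments: {"type":"object","properties":{"plan":{"type":"array"}},"required":["plan"]}

```bash
mkdir -p pics
cat > h.py <<'E'
from bench import robot, imaging, finder
import numpy as np, cv2
def K(c):
    h=c["image"].shape[0]; f=h/2/np.tan(np.radians(c["vertical_fov"])/2); return f
def px2w(c,u,v,d=None):
    f=K(c)
    if d is None: d=c["depth"][int(round(v)),int(round(u))]
    p=np.array([(u-c["cx"])/f*d,(v-c["cy"])/f*d,d]); return c["R"].T@(p-c["t"])
def ray_z(c,u,v,z):
    f=K(c); r=c["R"].T@np.array([(u-c["cx"])/f,(v-c["cy"])/f,1.]); o=-c["R"].T@c["t"]
    return o+r*(z-o[2])/r[2]
E
python3 - <<'E'
from h import *
s=robot.read_state();print(s)
for n in ["scene","side","wrist"]:
    c=imaging.camera(n); cv2.imwrite(f"pics/{n}0.png",c["image"]); np.savez(f"/tmp/{n}0.npz",**c)
    print(n,c["vertical_fov"],-c["R"].T@c["t"],c["R"][2])
    for l,z in [("push_a",.042),("pinhead_a",.078),("feeder_a",0)]:
        for r in finder.spot_point(n,l):
            u,v=r["point"]; print(l,round(r["p"],2),np.round([u,v]),np.round(ray_z(c,u,v,z),3))
E
```

```text
{'t': 0.0, 'joints': array([-0.02889296,  0.46945763, -0.04858603,  1.53370956,  0.02411754,
        1.14097576, -0.08230866]), 'dq': array([-1.51895938e-03,  5.21889120e-05,  8.34459175e-04,  1.14647397e-03,
        5.25848253e-04,  6.36310067e-04, -5.74073200e-04]), 'joint_efforts': array([ 8.49551179e-05, -5.07972229e+01, -8.03461717e-02, -2.36155879e+01,
       -6.12773141e-02,  3.78107757e-02,  1.50727069e-04]), 'tool_pos': array([ 6.74397274e-01, -5.05256850e-06,  2.21481869e-01]), 'eef_rot': array([-2.22048843, -2.22052316,  0.00228006]), 'force': array([ 0.04980023,  0.6144897 , -0.64419005]), 'torque': array([ 0.01396421, -0.02250932,  0.00687871]), 'opening': 0.08728044334940663}
scene 43.33061158704605 [ 1.23241963 -0.8539174   1.41462868] [-0.38253123  0.49143816 -0.78240552]
push_a 0.96 [218. 184.] [ 0.429 -0.035  0.042]
push_a 0.46 [284. 149.] [0.52  0.256 0.042]
pinhead_a 0.52 [214. 241.] [ 0.593 -0.253  0.078]
pinhead_a 0.41 [316. 160.] [0.668 0.255 0.078]
pinhead_a 0.37 [260. 197.] [ 0.605 -0.014  0.078]
feeder_a 0.86 [211. 250.] [ 0.573 -0.25   0.   ]
feeder_a 0.63 
[... 208 characters left out ...]
18 0.259 0.042]
push_a 0.82 [332. 186.] [ 0.47  -0.242  0.042]
push_a 0.8 [309. 220.] [ 0.431 -0.026  0.042]
pinhead_a 0.52 [308. 164.] [ 0.591 -0.26   0.078]
pinhead_a 0.45 [268. 191.] [ 0.599 -0.024  0.078]
pinhead_a 0.36 [187. 219.] [0.695 0.245 0.078]
feeder_a 0.87 [195. 244.] [0.665 0.251 0.   ]
feeder_a 0.76 [310. 187.] [ 0.557 -0.237  0.   ]
feeder_a 0.71 [270. 213.] [ 0.577 -0.014  0.   ]
wrist 71.25126404101019 [0.67608702 0.07652955 0.38490292] [ 8.57910625e-04 -2.82095483e-01 -9.59385951e-01]
push_a 0.85 [ 80. 196.] [ 0.441 -0.032  0.042]
pinhead_a 0.52 [190. 192.] [ 0.598 -0.015  0.078]
feeder_a 0.84 [199. 310.] [ 0.58 -0.25  0.  ]
feeder_a 0.57 [192. 180.] [ 0.582 -0.02   0.   ]
```

View pics/scene0.png

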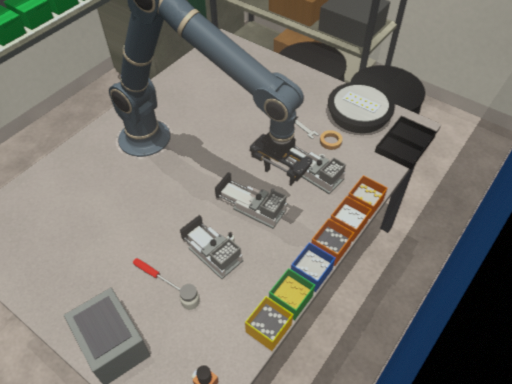

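View pics/side0.png

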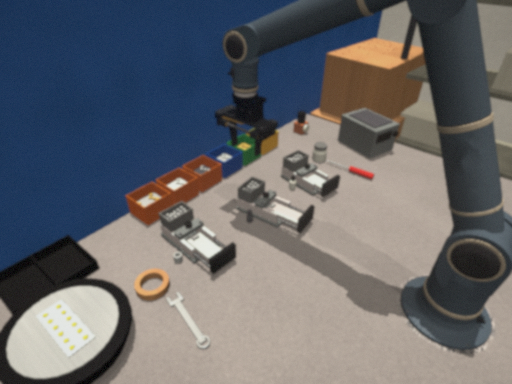

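View pics/wrist0.png

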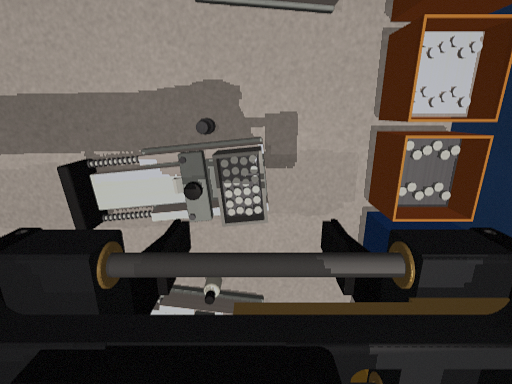

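The scene image shows three feeders. The left one has its push plate out at about scene (284,149), the middle one is out at (218,184), and the right one is latched near (190,225). The socket, flask and collar stand beside them. Next I'll measure the poses with depth from two cameras.

Run:
```python
from h import *
P={}
for n in ["scene","side","wrist"]:
    c=dict(np.load(f"/tmp/{n}0.npz")); f=K(c)
    v,u=np.mgrid[:384,:512]; d=c["depth"]; m=d>0
    p=np.stack([(u-c["cx"])/f*d,(v-c["cy"])/f*d,d],-1)[m]
    W=(p-c["t"])@c["R"]; g=c["image"][m].max(1)
    P[n]=(W,g)
# plates: dark pts, z .05-.075
for name,(x0,x1,y0,y1) in dict(left=(.47,.56,.18,.34),mid=(.39,.48,-.11,.05),right=(.42,.52,-.32,-.17)).items():
    for n,(W,g) in P.items():
        m=(W[:,0]>x0)&(W[:,0]<x1)&(W[:,1]>y0)&(W[:,1]<y1)&(W[:,2]>.06)&(W[:,2]<.08)&(g<80)
        q=W[m]
        if len(q)<8: print(name,n,len(q)); continue
        k=np.polyfit(q[:,1],q[:,0],1)
        print(name,n,len(q),"mean",q.mean(0).round(4),"x %.3f..%.3f y %.3f..%.3f zmax %.3f"%(q[:,0].min(),q[:,0].max(),q[:,1].min(),q[:,1].max(),q[:,2].max()),"yaw deg",round(np.degrees(np.arctan(-k[0])),1))
# heights map of the mid feeder along its length from wrist cam
for n in ["wrist","side","scene"]:
    W,g=P[n]
    for a in np.arange(.42,.70,.02):
        m=(W[:,0]>a)&(W[:,0]<a+.02)&(abs(W[:,1]+.022)<.05)&(W[:,2]<.12)
        print(n,round(a,2),m.sum(),np.percentile(W[m,2],[50,90,98]).round(3) if m.sum() else "")
```

```text
left scene 2
left side 146 mean [0.5256 0.2686 0.0675] x 0.519..0.539 y 0.225..0.309 zmax 0.073 yaw deg -3.9
left wrist 0
mid scene 90 mean [ 0.4493 -0.0306  0.0691] x 0.437..0.458 y -0.075..0.014 zmax 0.079 yaw deg 6.5
mid side 80 mean [ 0.4403 -0.0187  0.068 ] x 0.433..0.450 y -0.061..0.016 zmax 0.073 yaw deg 5.5
mid wrist 1064 mean [ 0.4512 -0.0241  0.068 ] x 0.438..0.461 y -0.070..0.016 zmax 0.072 yaw deg 5.7
right scene 98 mean [ 0.4823 -0.2431  0.0698] x 0.471..0.493 y -0.284..-0.201 zmax 0.080 yaw deg -8.0
right side 56 mean [ 0.4737 -0.2281  0.0671] x 0.464..0.484 y -0.271..-0.195 zmax 0.073 yaw deg -9.1
right wrist 0
wrist 0.42 166 [0.    0.02  0.069]
wrist 0.44 2409 [0.055 0.07  0.071]
wrist 0.46 1062 [0.033 0.035 0.046]
wrist 0.48 1009 [0.033 0.035 0.035]
wrist 0.5 929 [0.033 0.035 0.035]
wrist 0.52 886 [0.034 0.046 0.047]
wrist 0.54 1036 [0.034 0.046 0.047]
wrist 0.56 871 [0.035 0.046 0.047]
wrist 0.58 732 [0.062 0.077 0.079]
wrist 0.6 1381 [0.062 0.074 0.078]
wrist 0.62 669 [0.079 0.091 0.091]
wrist 0.64 1140 [0.072 0.079 0.09 ]
wrist 0.66 1128 [0.073 0.08  0.09 ]
wrist 
[... 286 characters left out ...]
 0.055 0.061]
side 0.58 162 [0.061 0.076 0.08 ]
side 0.6 61 [0.062 0.077 0.079]
side 0.62 161 [0.071 0.09  0.092]
side 0.64 81 [0.074 0.088 0.09 ]
side 0.66 106 [0.077 0.089 0.091]
side 0.68 44 [0.084 0.091 0.091]
scene 0.42 29 [0.005 0.071 0.075]
scene 0.44 231 [0.053 0.073 0.077]
scene 0.46 129 [0.032 0.039 0.043]
scene 0.48 126 [0.034 0.04  0.042]
scene 0.5 125 [0.033 0.041 0.043]
scene 0.52 125 [0.035 0.046 0.052]
scene 0.54 155 [0.036 0.049 0.052]
scene 0.56 117 [0.037 0.048 0.052]
scene 0.58 146 [0.061 0.073 0.082]
scene 0.6 188 [0.058 0.07  0.081]
scene 0.62 162 [0.07  0.092 0.096]
scene 0.64 183 [0.07  0.082 0.092]
scene 0.66 203 [0.053 0.083 0.09 ]
scene 0.68 280 [0.018 0.086 0.094]
```

Run:
```python
from h import *
for n,(x0,x1,y0,y1) in dict(scene=(150,380,120,300),side=(130,360,130,290)).items():
    c=dict(np.load(f"/tmp/{n}0.npz")); cv2.imwrite(f"pics/{n}0z.png",cv2.resize(c["image"][y0:y1,x0:x1],None,fx=3.2,fy=3.2,interpolation=cv2.INTER_CUBIC))
```

```text
(no output)
```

View pics/scene0z.png

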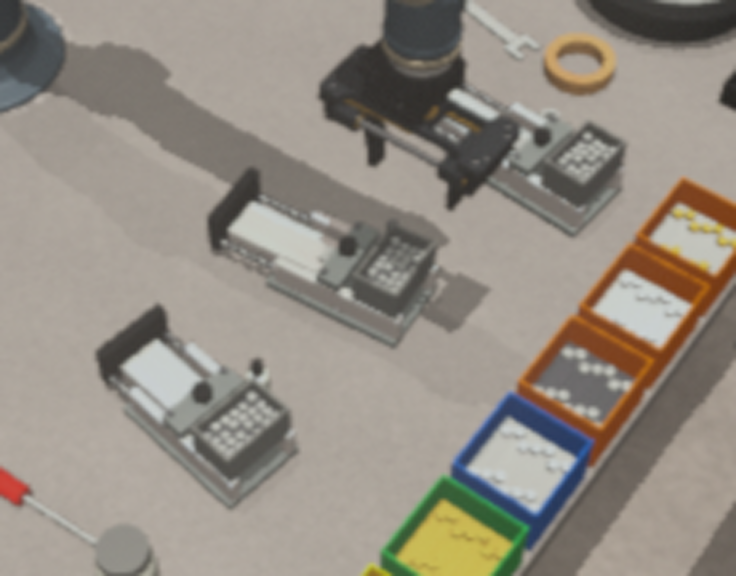

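View pics/side0z.png

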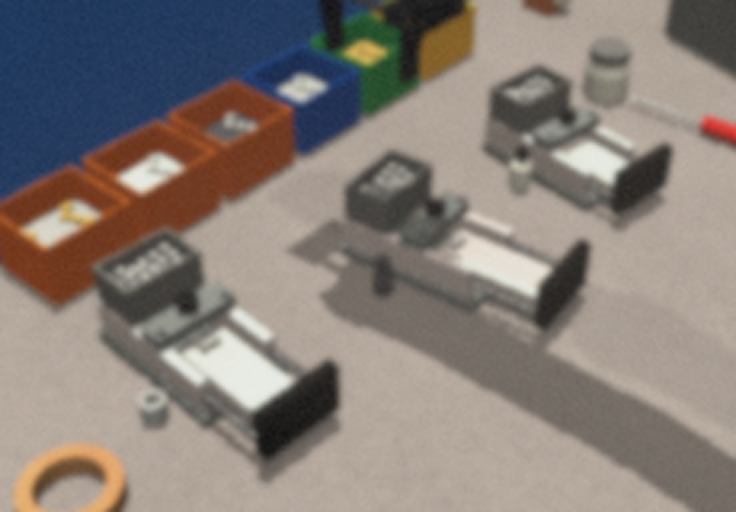

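Push-plate faces:

| Feeder | Face centre (x, y) | Yaw |
|---|---|---|
| Middle | about (0.440, −0.027) | +5.7° |
| Left | about (0.5215, 0.264) | −3.9° |

The right feeder is the ready one, C. The jaws already open along world x. I'll straddle the plate's upper edge with the jaw about 45 mm open, so the near fingertip pushes and the arm stays within reach. First move is to a point above the middle plate.

Request:
{"fn": "arm_command", "kwargs": {"plan": [{"tx": -0.026, "ty": -0.224, "tz": 0, "az": -5.7, "gripper": 0.52}, {"tx": -0.026, "ty": -0.224, "tz": 0, "az": -5.7, "gripper": 0.52}, {"tx": -0.026, "ty": -0.224, "tz": 0, "az": -5.7, "gripper": 0.52}, {"tx": -0.026, "ty": -0.224, "tz": 0, "az": -5.7, "gripper": 0.52}, {"tx": -0.026, "ty": -0.224, "tz": 0, "az": -5.7, "gripper": 0.52}, {"tx": -0.026, "ty": -0.224, "tz": 0, "az": -5.7, "gripper": 0.52}, {"tx": -0.026, "ty": -0.224, "tz": 0.06, "az": -5.7, "gripper": 0.52}, {"tx": -0.026, "ty": -0.224, "tz": 0.1, "az": -5.7, "gripper": 0.52}, {"tx": -0.026, "ty": -0.224, "tz": 0.11, "az": -5.7, "gripper": 0.52}, {"tx": -0.026, "ty": -0.224, "tz": 0.11, "az": -5.7, "gripper": 0.52}]}}

```text
$.plan[0]: bad value
```

```bash
cat > look.py <<'E'
from h import *
import sys
s=robot.read_state();print(s["t"],s["tool_pos"].round(4),s["eef_rot"].round(3),s["force"].round(2),round(s["opening"],4))
k=sys.argv[1]; im=[]
tp=s["tool_pos"]
for n in ["side","wrist"]:
    c=imaging.camera(n); np.savez(f"/tmp/{n}{k}.npz",**c); I=c["image"]
    if n=="side": I=cv2.resize(I[130:290,130:360],(552,384),interpolation=cv2.INTER_CUBIC)
    im.append(I); cv2.imwrite(f"pics/{n}{k}.png",I)
    for r in finder.spot_point(n,"push_a"):
        u,v=r["point"]; print(n,round(r["p"],2),np.round([u,v]),np.round(ray_z(c,u,v,.042),3))
E
python3 look.py 1
```

```text
0.6 [0.675  0.     0.2226] [2.221 2.221 0.   ] [-0.17  0.34 -0.53] 0.0871
side 0.78 [307. 224.] [ 0.426 -0.007  0.042]
side 0.78 [333. 186.] [ 0.468 -0.244  0.042]
side 0.57 [228. 259.] [0.516 0.257 0.042]
wrist 0.72 [ 80. 196.] [ 0.442 -0.031  0.042]
```

View pics/side1.png

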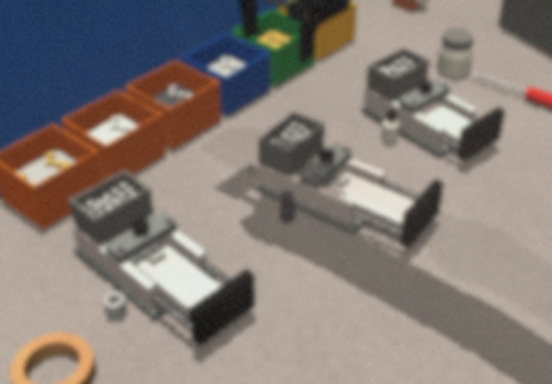

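View pics/wrist1.png

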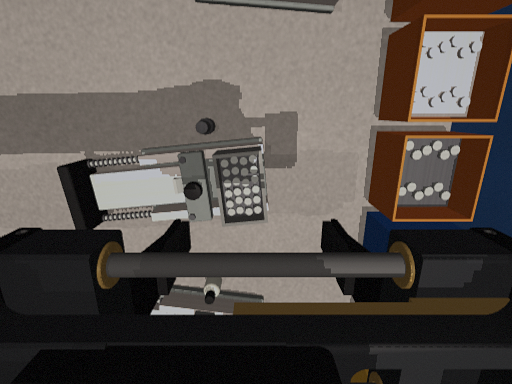

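The call was refused and nothing moved. The rows probably need all seven numbers.

Request:
{"fn": "arm_command", "kwargs": {"plan": [{"ax": 0, "ay": 0, "az": -5.7, "tx": -0.026, "ty": -0.224, "tz": 0, "gripper": 0.52}, {"ax": 0, "ay": 0, "az": -5.7, "tx": -0.026, "ty": -0.224, "tz": 0, "gripper": 0.52}, {"ax": 0, "ay": 0, "az": -5.7, "tx": -0.026, "ty": -0.224, "tz": 0, "gripper": 0.52}, {"ax": 0, "ay": 0, "az": -5.7, "tx": -0.026, "ty": -0.224, "tz": 0, "gripper": 0.52}, {"ax": 0, "ay": 0, "az": -5.7, "tx": -0.026, "ty": -0.224, "tz": 0, "gripper": 0.52}, {"ax": 0, "ay": 0, "az": -5.7, "tx": -0.026, "ty": -0.224, "tz": 0, "gripper": 0.52}, {"ax": 0, "ay": 0, "az": -5.7, "tx": -0.026, "ty": -0.224, "tz": 0.06, "gripper": 0.52}, {"ax": 0, "ay": 0, "az": -5.7, "tx": -0.026, "ty": -0.224, "tz": 0.1, "gripper": 0.52}, {"ax": 0, "ay": 0, "az": -5.7, "tx": -0.026, "ty": -0.224, "tz": 0.11, "gripper": 0.52}, {"ax": 0, "ay": 0, "az": -5.7, "tx": -0.026, "ty": -0.224, "tz": 0.11, "gripper": 0.52}]}}

```text
t: 1.8
tool_pos: [0.4508, -0.0258, 0.1116]
eef_rot: [-2.106, -2.328, 0.003]
force: [0.3, -0.7, 1.2]
opening: 0.0451
```

```bash
python3 look.py 2
```

```text
1.8 [ 0.4508 -0.0258  0.1116] [-2.106 -2.328  0.003] [ 0.28 -0.75  1.22] 0.0451
side 0.67 [224. 260.] [0.52  0.27  0.042]
side 0.61 [306. 219.] [ 0.441 -0.025  0.042]
side 0.48 [331. 185.] [ 0.477 -0.241  0.042]
wrist 0.56 [239. 203.] [ 0.44  -0.031  0.042]
```

View pics/side2.png

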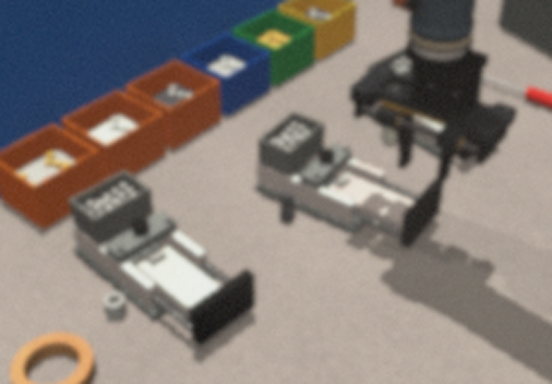

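View pics/wrist2.png

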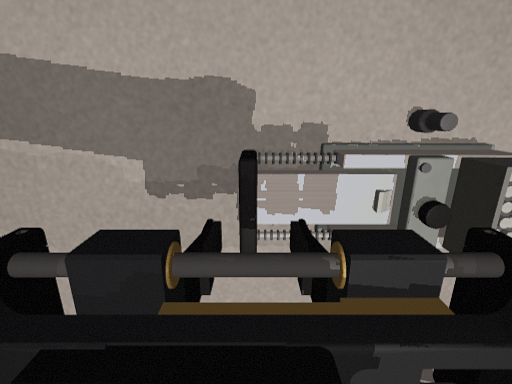

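In the wrist view the plate (columns 240–257) lies between the fingertips (about 213 and 300) and runs parallel to them. Descending to z≈0.054.

Request:
{"fn": "arm_command", "kwargs": {"plan": [{"ax": 0, "ay": 0, "az": 0, "tx": 0, "ty": 0, "tz": 0.02, "gripper": 0.52}, {"ax": 0, "ay": 0, "az": 0, "tx": 0, "ty": 0, "tz": 0.04, "gripper": 0.52}, {"ax": 0, "ay": 0, "az": 0, "tx": 0, "ty": 0, "tz": 0.057, "gripper": 0.52}, {"ax": 0, "ay": 0, "az": 0, "tx": 0, "ty": 0, "tz": 0.057, "gripper": 0.52}, {"ax": 0, "ay": 0, "az": 0, "tx": 0, "ty": 0, "tz": 0.057, "gripper": 0.52}]}}

```text
t: 2.5
tool_pos: [0.4545, -0.0259, 0.0588]
eef_rot: [2.105, 2.325, 0.007]
force: [0.6, -0.4, -0.3]
opening: 0.0455
```

```bash
python3 look.py 3
```

```text
2.5 [ 0.4545 -0.0259  0.0588] [2.105 2.325 0.007] [ 0.58 -0.41 -0.29] 0.0455
side 0.8 [309. 222.] [ 0.428 -0.019  0.042]
side 0.7 [175. 258.] [0.629 0.352 0.042]
side 0.59 [226. 260.] [0.518 0.265 0.042]
side 0.58 [330. 188.] [ 0.471 -0.227  0.042]
wrist 0.88 [236. 227.] [ 0.442 -0.031  0.042]
```

View pics/wrist3.png

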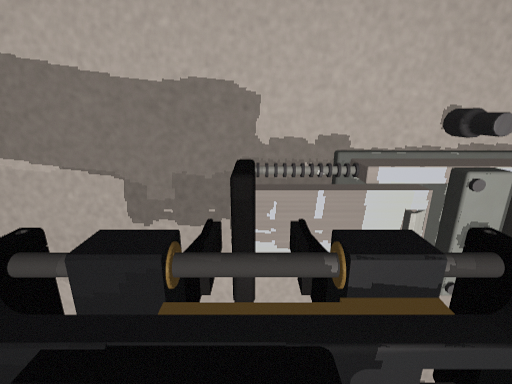

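The near finger is in front of the plate with an 8–9 mm gap, and the arm is slightly reach-limited here. Pushing slowly along tool y.

Request:
{"fn": "arm_command", "kwargs": {"plan": [{"ax": 0, "ay": 0, "az": 0, "tx": 0, "ty": 0.005, "tz": 0.001, "gripper": 0.52}, {"ax": 0, "ay": 0, "az": 0, "tx": 0, "ty": 0.01, "tz": 0.002, "gripper": 0.52}, {"ax": 0, "ay": 0, "az": 0, "tx": 0, "ty": 0.015, "tz": 0.003, "gripper": 0.52}, {"ax": 0, "ay": 0, "az": 0, "tx": 0, "ty": 0.02, "tz": 0.004, "gripper": 0.52}, {"ax": 0, "ay": 0, "az": 0, "tx": 0, "ty": 0.025, "tz": 0.004, "gripper": 0.52}, {"ax": 0, "ay": 0, "az": 0, "tx": 0, "ty": 0.03, "tz": 0.004, "gripper": 0.52}, {"ax": 0, "ay": 0, "az": 0, "tx": 0, "ty": 0.035, "tz": 0.004, "gripper": 0.52}, {"ax": 0, "ay": 0, "az": 0, "tx": 0, "ty": 0.04, "tz": 0.004, "gripper": 0.52}]}}

```text
t: 3.5
tool_pos: [0.4882, -0.0227, 0.0538]
eef_rot: [-2.106, -2.325, 0.009]
force: [-10.7, -0.2, 8.3]
opening: 0.0456
```

```bash
python3 look.py 4
```

```text
3.5 [ 0.4882 -0.0227  0.0538] [-2.106 -2.325  0.009] [-10.74  -0.22   8.32] 0.0456
side 0.74 [302. 220.] [ 0.449 -0.012  0.042]
side 0.68 [225. 260.] [0.517 0.268 0.042]
side 0.51 [329. 184.] [ 0.486 -0.246  0.042]
wrist 0.81 [221. 229.] [ 0.468 -0.028  0.042]
```

View pics/wrist4.png

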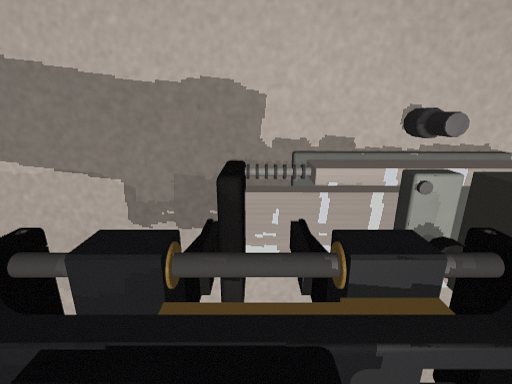

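The plate is in contact and the slide is about 26 mm in, at roughly 11 N. Pushing about 30 mm further.

Request:
{"fn": "arm_command", "kwargs": {"plan": [{"ax": 0, "ay": 0, "az": 0, "tx": 0, "ty": 0.005, "tz": 0, "gripper": 0.52}, {"ax": 0, "ay": 0, "az": 0, "tx": 0, "ty": 0.01, "tz": 0, "gripper": 0.52}, {"ax": 0, "ay": 0, "az": 0, "tx": 0, "ty": 0.015, "tz": 0, "gripper": 0.52}, {"ax": 0, "ay": 0, "az": 0, "tx": 0, "ty": 0.02, "tz": 0, "gripper": 0.52}, {"ax": 0, "ay": 0, "az": 0, "tx": 0, "ty": 0.025, "tz": 0, "gripper": 0.52}, {"ax": 0, "ay": 0, "az": 0, "tx": 0, "ty": 0.03, "tz": 0, "gripper": 0.52}, {"ax": 0, "ay": 0, "az": 0, "tx": 0, "ty": 0.03, "tz": 0, "gripper": 0.52}, {"ax": 0, "ay": 0, "az": 0, "tx": 0, "ty": 0.03, "tz": 0, "gripper": 0.52}]}}

```text
t: 4.5
tool_pos: [0.5166, -0.02, 0.0529]
eef_rot: [-2.105, -2.323, 0.013]
force: [-7.1, -0.8, 3.9]
opening: 0.0451
```

```bash
python3 look.py 5
```

```text
4.5 [ 0.5166 -0.02    0.0529] [-2.105 -2.323  0.013] [-7.1  -0.82  3.86] 0.0451
side 0.79 [226. 261.] [0.514 0.266 0.042]
side 0.7 [294. 217.] [ 0.476 -0.009  0.042]
side 0.62 [332. 186.] [ 0.469 -0.238  0.042]
wrist 0.74 [224. 230.] [ 0.496 -0.025  0.042]
```

View pics/wrist5.png

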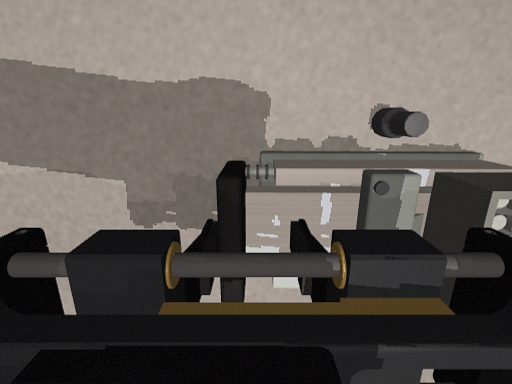

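View pics/side5.png

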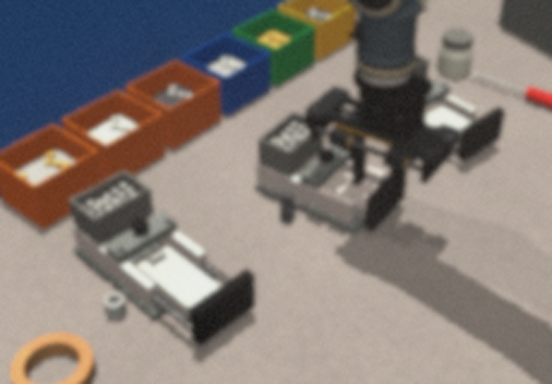

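The slide is about 55 mm in. The force fell from 11 to 7 N, which fits the pin having dropped. Backing off to let it spring back.

Request:
{"fn": "arm_command", "kwargs": {"plan": [{"ax": 0, "ay": 0, "az": 0, "tx": 0, "ty": -0.009, "tz": 0, "gripper": 0.52}, {"ax": 0, "ay": 0, "az": 0, "tx": 0, "ty": -0.018, "tz": 0, "gripper": 0.52}, {"ax": 0, "ay": 0, "az": 0, "tx": 0, "ty": -0.028, "tz": 0, "gripper": 0.52}, {"ax": 0, "ay": 0, "az": 0, "tx": 0, "ty": -0.028, "tz": 0, "gripper": 0.52}, {"ax": 0, "ay": 0, "az": 0, "tx": 0, "ty": -0.028, "tz": 0, "gripper": 0.52}, {"ax": 0, "ay": 0, "az": 0, "tx": 0, "ty": -0.028, "tz": 0, "gripper": 0.52}, {"ax": 0, "ay": 0, "az": 0, "tx": 0, "ty": -0.028, "tz": 0, "gripper": 0.52}, {"ax": 0, "ay": 0, "az": 0, "tx": 0, "ty": -0.028, "tz": 0, "gripper": 0.52}]}}

```text
t: 5.5
tool_pos: [0.4891, -0.0227, 0.0532]
eef_rot: [-2.105, -2.323, 0.013]
force: [0.2, -0.5, -0.6]
opening: 0.0452
```

```bash
python3 look.py 6
```

```text
5.5 [ 0.4891 -0.0227  0.0532] [-2.105 -2.323  0.013] [ 0.21 -0.5  -0.62] 0.0452
side 0.66 [227. 259.] [0.517 0.26  0.042]
side 0.64 [334. 186.] [ 0.465 -0.242  0.042]
wrist 0.73 [241. 233.] [ 0.48  -0.03   0.042]
```

View pics/wrist6.png

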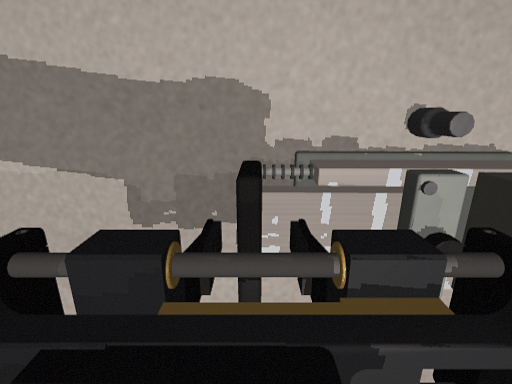

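The middle feeder's face is at x≈0.480, so the slide is about 39 mm in and latched, with the fingers clear of it. Rising, then moving over the left feeder.

Request:
{"fn": "arm_command", "kwargs": {"plan": [{"ax": 0, "ay": 0, "az": 0, "tx": 0, "ty": 0, "tz": -0.04, "gripper": 0.52}, {"ax": 0, "ay": 0, "az": 0, "tx": 0, "ty": 0, "tz": -0.075, "gripper": 0.52}, {"ax": 0, "ay": 0, "az": 0, "tx": 0, "ty": 0, "tz": -0.075, "gripper": 0.52}, {"ax": 0, "ay": 0, "az": 5, "tx": 0.04, "ty": 0.011, "tz": -0.075, "gripper": 0.52}, {"ax": 0, "ay": 0, "az": 9.6, "tx": 0.281, "ty": 0.071, "tz": -0.075, "gripper": 0.52}, {"ax": 0, "ay": 0, "az": 9.6, "tx": 0.281, "ty": 0.071, "tz": -0.075, "gripper": 0.52}, {"ax": 0, "ay": 0, "az": 9.6, "tx": 0.281, "ty": 0.071, "tz": -0.075, "gripper": 0.52}, {"ax": 0, "ay": 0, "az": 9.6, "tx": 0.281, "ty": 0.071, "tz": -0.075, "gripper": 0.52}, {"ax": 0, "ay": 0, "az": 9.6, "tx": 0.281, "ty": 0.071, "tz": -0.075, "gripper": 0.52}, {"ax": 0, "ay": 0, "az": 9.6, "tx": 0.281, "ty": 0.071, "tz": -0.075, "gripper": 0.52}]}}

```text
t: 6.7
tool_pos: [0.5311, 0.2732, 0.1267]
eef_rot: [-2.278, -2.149, 0.008]
force: [0.1, 0.3, 0.4]
opening: 0.0451
```

```bash
python3 look.py 7
python3 - <<'E'
from h import *
c=dict(np.load("/tmp/wrist7.npz")); f=K(c); v,u=np.mgrid[:384,:512]; d=c["depth"]; m=d>0
W=(np.stack([(u-c["cx"])/f*d,(v-c["cy"])/f*d,d],-1)[m]-c["t"])@c["R"]; g=c["image"][m].max(1)
q=W[(abs(W[:,0]-.525)<.03)&(abs(W[:,1]-.265)<.06)&(W[:,2]>.067)&(W[:,2]<.075)&(g<80)]
k=np.polyfit(q[:,1],q[:,0],1); print(len(q),q.mean(0),q.min(0),q.max(0),np.degrees(np.arctan(-k[0])))
E
```

```text
6.7 [0.5311 0.2732 0.1267] [-2.278 -2.149  0.008] [0.1  0.27 0.37] 0.0451
side 0.68 [226. 262.] [0.511 0.272 0.042]
side 0.61 [296. 217.] [ 0.472 -0.012  0.042]
side 0.58 [332. 185.] [ 0.473 -0.247  0.042]
wrist 0.67 [248. 199.] [0.524 0.262 0.042]
1643 [0.53312324 0.26605732 0.06987468] [0.52268813 0.21974423 0.06704094] [0.54298978 0.30758097 0.07224243] -4.206468353003374
```

View pics/wrist7.png

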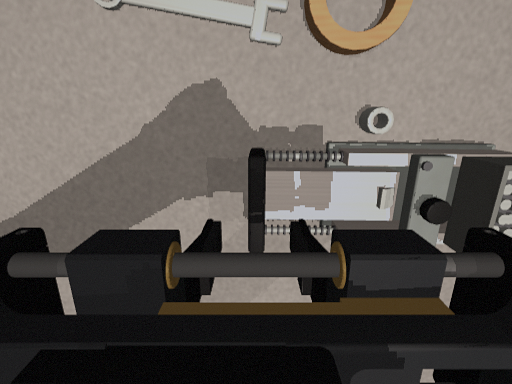

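View pics/side7.png

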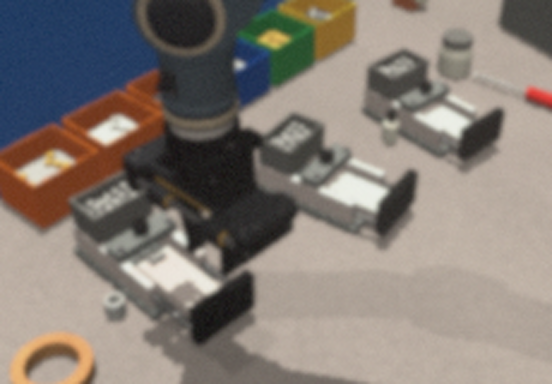

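The left plate is centred at (0.533, 0.264), with its face at x≈0.525 and yaw −4.2°, and it sits between the fingers. Adjusting by a few mm and descending.

Request:
{"fn": "arm_command", "kwargs": {"plan": [{"ax": 0, "ay": 0, "az": 0.8, "tx": -0.008, "ty": 0.003, "tz": 0, "gripper": 0.52}, {"ax": 0, "ay": 0, "az": 0.8, "tx": -0.008, "ty": 0.003, "tz": 0.025, "gripper": 0.52}, {"ax": 0, "ay": 0, "az": 0.8, "tx": -0.008, "ty": 0.003, "tz": 0.05, "gripper": 0.52}, {"ax": 0, "ay": 0, "az": 0.8, "tx": -0.008, "ty": 0.003, "tz": 0.072, "gripper": 0.52}, {"ax": 0, "ay": 0, "az": 0.8, "tx": -0.008, "ty": 0.003, "tz": 0.072, "gripper": 0.52}, {"ax": 0, "ay": 0, "az": 0.8, "tx": -0.008, "ty": 0.003, "tz": 0.072, "gripper": 0.52}]}}

```text
t: 7.5
tool_pos: [0.5344, 0.2521, 0.0548]
eef_rot: [-2.312, -2.119, 0.018]
force: [0.4, 0.3, 0.0]
opening: 0.0453
```

```bash
python3 look.py 8
```

```text
7.5 [0.5344 0.2521 0.0548] [-2.312 -2.119  0.018] [0.36 0.26 0.03] 0.0453
side 0.85 [227. 261.] [0.511 0.266 0.042]
side 0.81 [298. 218.] [ 0.465 -0.012  0.042]
side 0.63 [332. 185.] [ 0.473 -0.242  0.042]
wrist 0.91 [239. 211.] [0.526 0.264 0.042]
```

View pics/wrist8.png

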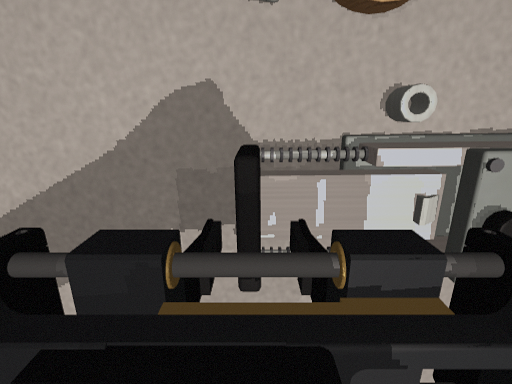

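There is a ~13 mm gap. I'll shift 10 mm back towards the plate centre within the gap, then push.

Request:
{"fn": "arm_command", "kwargs": {"plan": [{"ax": 0, "ay": 0, "az": 0, "tx": 0.006, "ty": 0, "tz": 0, "gripper": 0.52}, {"ax": 0, "ay": 0, "az": 0, "tx": 0.01, "ty": 0.003, "tz": 0, "gripper": 0.52}, {"ax": 0, "ay": 0, "az": 0, "tx": 0.01, "ty": 0.008, "tz": 0, "gripper": 0.52}, {"ax": 0, "ay": 0, "az": 0, "tx": 0.01, "ty": 0.013, "tz": 0, "gripper": 0.52}, {"ax": 0, "ay": 0, "az": 0, "tx": 0.01, "ty": 0.018, "tz": 0, "gripper": 0.52}, {"ax": 0, "ay": 0, "az": 0, "tx": 0.01, "ty": 0.023, "tz": 0, "gripper": 0.52}, {"ax": 0, "ay": 0, "az": 0, "tx": 0.01, "ty": 0.028, "tz": 0, "gripper": 0.52}, {"ax": 0, "ay": 0, "az": 0, "tx": 0.01, "ty": 0.033, "tz": 0, "gripper": 0.52}, {"ax": 0, "ay": 0, "az": 0, "tx": 0.01, "ty": 0.038, "tz": 0, "gripper": 0.52}]}}

```text
t: 8.6
tool_pos: [0.5691, 0.2618, 0.0552]
eef_rot: [-2.305, -2.119, 0.025]
force: [-10.3, 0.8, 8.6]
opening: 0.0452
```

```bash
python3 look.py 9
```

```text
8.6 [0.5691 0.2618 0.0552] [-2.305 -2.119  0.025] [-10.28   0.76   8.63] 0.0452
side 0.86 [221. 255.] [0.539 0.261 0.042]
side 0.68 [300. 219.] [ 0.457 -0.016  0.042]
side 0.6 [333. 185.] [ 0.471 -0.247  0.042]
side 0.52 [308. 186.] [ 0.538 -0.183  0.042]
wrist 0.89 [227. 229.] [0.551 0.26  0.042]
```

View pics/wrist9.png

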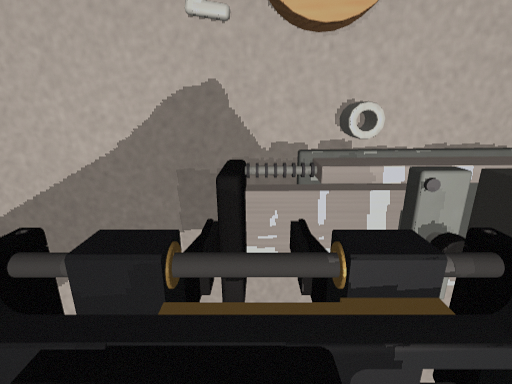

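The slide is about 23 mm in at roughly 10 N. Pushing 32 mm further.

Request:
{"fn": "arm_command", "kwargs": {"plan": [{"ax": 0, "ay": 0, "az": 0, "tx": 0, "ty": 0.005, "tz": 0, "gripper": 0.52}, {"ax": 0, "ay": 0, "az": 0, "tx": 0, "ty": 0.01, "tz": 0, "gripper": 0.52}, {"ax": 0, "ay": 0, "az": 0, "tx": 0, "ty": 0.015, "tz": 0, "gripper": 0.52}, {"ax": 0, "ay": 0, "az": 0, "tx": 0, "ty": 0.02, "tz": 0, "gripper": 0.52}, {"ax": 0, "ay": 0, "az": 0, "tx": 0, "ty": 0.025, "tz": 0, "gripper": 0.52}, {"ax": 0, "ay": 0, "az": 0, "tx": 0, "ty": 0.03, "tz": 0, "gripper": 0.52}, {"ax": 0, "ay": 0, "az": 0, "tx": 0, "ty": 0.033, "tz": 0, "gripper": 0.52}, {"ax": 0, "ay": 0, "az": 0, "tx": 0, "ty": 0.033, "tz": 0, "gripper": 0.52}, {"ax": 0, "ay": 0, "az": 0, "tx": 0, "ty": 0.033, "tz": 0, "gripper": 0.52}]}}

```text
t: 9.7
tool_pos: [0.6006, 0.2595, 0.0544]
eef_rot: [-2.302, -2.118, 0.029]
force: [-6.8, 0.9, 4.5]
opening: 0.0455
```

```bash
python3 look.py 10
```

```text
9.7 [0.6006 0.2595 0.0544] [-2.302 -2.118  0.029] [-6.84  0.88  4.47] 0.0455
side 0.86 [334. 186.] [ 0.467 -0.247  0.042]
side 0.75 [298. 219.] [ 0.46  -0.009  0.042]
side 0.7 [213. 250.] [0.57  0.262 0.042]
wrist 0.57 [224. 228.] [0.579 0.259 0.042]
```

View pics/wrist10.png

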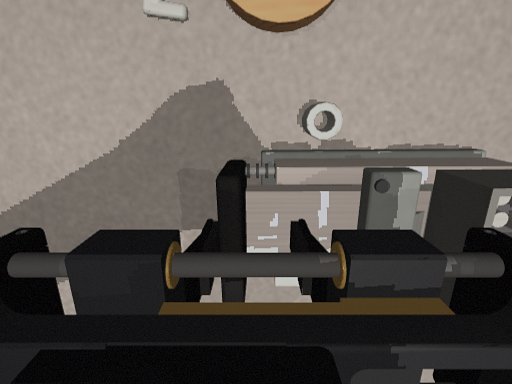

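The picture and the force (7 N) match the middle feeder when it was about 54 mm in. Releasing.

Request:
{"fn": "arm_command", "kwargs": {"plan": [{"ax": 0, "ay": 0, "az": 0, "tx": 0, "ty": -0.009, "tz": 0, "gripper": 0.52}, {"ax": 0, "ay": 0, "az": 0, "tx": 0, "ty": -0.018, "tz": 0, "gripper": 0.52}, {"ax": 0, "ay": 0, "az": 0, "tx": 0, "ty": -0.028, "tz": 0, "gripper": 0.52}, {"ax": 0, "ay": 0, "az": 0, "tx": 0, "ty": -0.028, "tz": 0, "gripper": 0.52}, {"ax": 0, "ay": 0, "az": 0, "tx": 0, "ty": -0.028, "tz": 0, "gripper": 0.52}, {"ax": 0, "ay": 0, "az": 0, "tx": 0, "ty": -0.028, "tz": 0, "gripper": 0.52}, {"ax": 0, "ay": 0, "az": 0, "tx": 0, "ty": -0.028, "tz": 0, "gripper": 0.52}, {"ax": 0, "ay": 0, "az": 0, "tx": 0, "ty": -0.028, "tz": 0, "gripper": 0.52}]}}

```text
t: 10.7
tool_pos: [0.573, 0.2617, 0.055]
eef_rot: [-2.303, -2.118, 0.028]
force: [0.5, -0.4, -0.1]
opening: 0.045
```

```bash
python3 look.py 11
```

```text
10.7 [0.573  0.2617 0.055 ] [-2.303 -2.118  0.028] [ 0.52 -0.37 -0.13] 0.045
side 0.89 [300. 218.] [ 0.46  -0.019  0.042]
side 0.89 [334. 185.] [ 0.467 -0.249  0.042]
side 0.59 [216. 253.] [0.555 0.263 0.042]
wrist 0.84 [241. 230.] [0.563 0.258 0.042]
wrist 0.61 [353. 122.] [0.641 0.327 0.042]
```

View pics/wrist11.png

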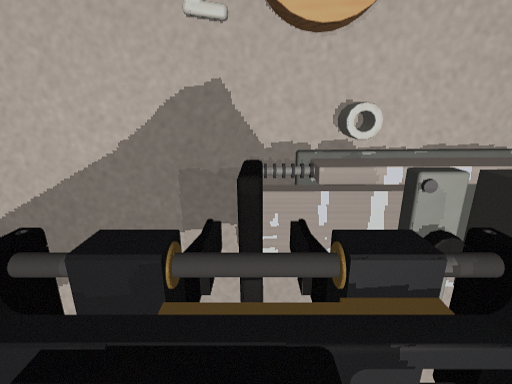

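The left face is at x≈0.563, so that slide is about 38–39 mm in and latched, and the plate is free of both fingers. Rising clear and checking all three.

Request:
{"fn": "arm_command", "kwargs": {"plan": [{"ax": 0, "ay": 0, "az": 0, "tx": 0, "ty": 0, "tz": -0.04, "gripper": 0.52}, {"ax": 0, "ay": 0, "az": 0, "tx": 0, "ty": 0, "tz": -0.08, "gripper": 0.52}, {"ax": 0, "ay": 0, "az": 0, "tx": 0, "ty": 0, "tz": -0.12, "gripper": 0.52}, {"ax": 0, "ay": 0, "az": 0, "tx": 0, "ty": 0, "tz": -0.16, "gripper": 0.52}, {"ax": 0, "ay": 0, "az": 0, "tx": -0.14, "ty": -0.03, "tz": -0.2, "gripper": 0.52}, {"ax": 0, "ay": 0, "az": 0, "tx": -0.14, "ty": -0.03, "tz": -0.2, "gripper": 0.52}, {"ax": 0, "ay": 0, "az": 0, "tx": -0.14, "ty": -0.03, "tz": -0.2, "gripper": 0.52}, {"ax": 0, "ay": 0, "az": 0, "tx": -0.14, "ty": -0.03, "tz": -0.2, "gripper": 0.52}, {"ax": 0, "ay": 0, "az": 0, "tx": -0.14, "ty": -0.03, "tz": -0.2, "gripper": 0.52}]}}

```text
t: 11.8
tool_pos: [0.5358, 0.1244, 0.2571]
eef_rot: [-2.306, -2.116, 0.026]
force: [-0.0, 1.5, -0.1]
opening: 0.0453
```

```bash
python3 look.py 12
python3 - <<'E'
from h import *
c=imaging.camera("scene"); cv2.imwrite("pics/scene12.png",cv2.resize(c["image"][120:300,150:380],None,fx=3.2,fy=3.2,interpolation=cv2.INTER_CUBIC)); np.savez("/tmp/scene12.npz",**c)
# plate shift between first and last clouds, per camera; pin top heights
def cloud(fn):
    c=dict(np.load(fn)); f=K(c); v,u=np.mgrid[:384,:512]; d=c["depth"]; m=d>0
    return (np.stack([(u-c["cx"])/f*d,(v-c["cy"])/f*d,d],-1)[m]-c["t"])@c["R"], c["image"][m].max(1)
for n in ["scene","side"]:
    for k in ["0","12"]:
        W,g=cloud(f"/tmp/{n}{k}.npz")
        for nm,(x0,x1,y0,y1) in dict(left=(.49,.60,.2,.33),mid=(.41,.52,-.09,.04),right=(.44,.52,-.30,-.18)).items():
            q=W[(W[:,0]>x0)&(W[:,0]<x1)&(W[:,1]>y0)&(W[:,1]<y1)&(W[:,2]>.06)&(W[:,2]<.08)&(g<80)]
            print(n,k,nm,len(q),np.median(q,0).round(4) if len(q) else "")
        for nm,(x,y) in dict(left=(.68,.253),mid=(.6,-.016),right=(.592,-.256)).items():
            q=W[(abs(W[:,0]-x)<.015)&(abs(W[:,1]-y)<.02)&(W[:,2]>.066)&(W[:,2]<.12)&(g<70)]
            print("   pin",nm,len(q),np.median(q[:,2]).round(4) if len(q) else "", q[:,2].max().round(4) if len(q) else "")
E
```

```text
11.8 [0.5358 0.1244 0.2571] [-2.306 -2.116  0.026] [-0.02  1.47 -0.07] 0.0453
side 0.86 [334. 185.] [ 0.468 -0.251  0.042]
side 0.75 [296. 220.] [0.464 0.002 0.042]
side 0.68 [217. 254.] [0.553 0.264 0.042]
wrist 0.8 [231. 265.] [ 0.48  -0.028  0.042]
wrist 0.74 [268.  62.] [0.56  0.262 0.042]
scene 0 left 2 [0.5397 0.2891 0.0629]
scene 0 mid 90 [ 0.45   -0.0293  0.0692]
scene 0 right 98 [ 0.4822 -0.2417  0.0702]
   pin left 12 0.081 0.0878
   pin mid 18 0.0789 0.0843
   pin right 4 0.0778 0.0837
scene 12 left 69 [0.5721 0.2527 0.0697]
scene 12 mid 85 [ 0.4888 -0.0313  0.0702]
scene 12 right 104 [ 0.482  -0.2446  0.0699]
   pin left 12 0.0779 0.0821
   pin mid 16 0.0786 0.0854
   pin right 10 0.0806 0.0871
side 0 left 146 [0.5248 0.2688 0.0686]
side 0 mid 80 [ 0.4398 -0.0193  0.069 ]
side 0 right 56 [ 0.4739 -0.2263  0.0682]
   pin left 37 0.0772 0.0809
   pin mid 18 0.0765 0.0806
   pin right 14 0.0757 0.0792
side 12 left 138 [0.5633 0.264  0.0683]
side 12 mid 79 [ 0.4779 -0.0152  0.0692]
side 12 right 57 [ 0.4732 -0.228   0.0676]
   pin left 37 0.0773 0.0814
   pin mid 18 0.0754 0.0796
   pin right 13 0.0765 0.0797
```

View pics/scene12.png

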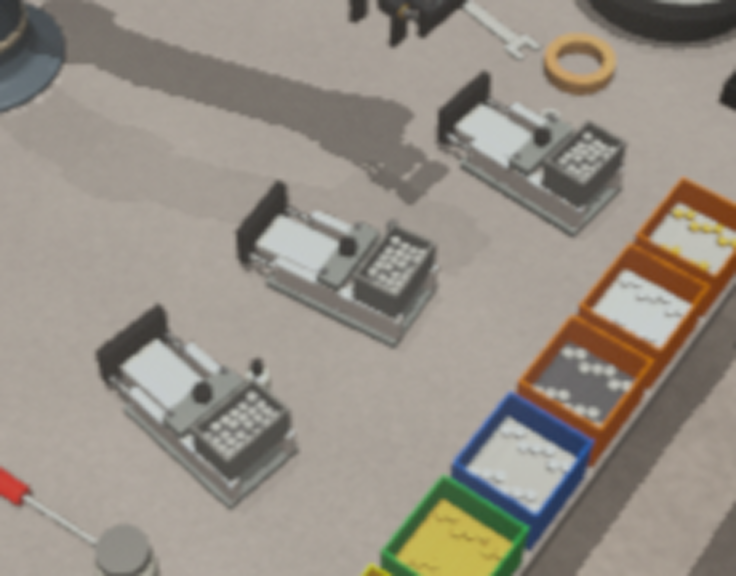

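View pics/side12.png

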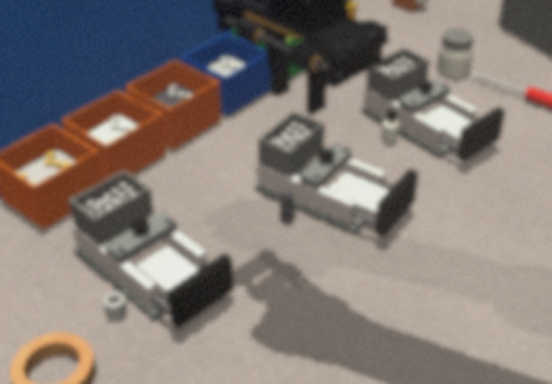

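View pics/wrist12.png

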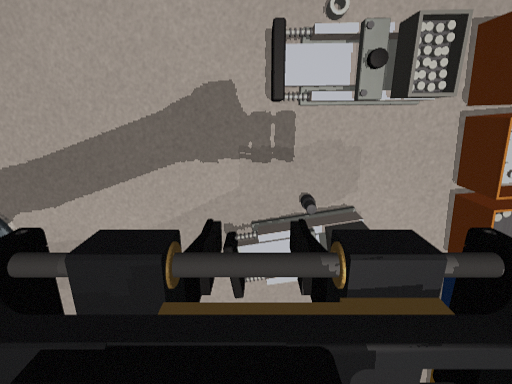

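Both pushed slides moved 38–39 mm between the first and last pictures. The right one is unchanged, the pin heights are as before, and the bystanders are in place. Letting the arm settle, then handing in.

Request:
{"fn": "arm_command", "kwargs": {"plan": [{"ax": 0, "ay": 0, "az": 0, "tx": 0, "ty": 0, "tz": 0, "gripper": 0.52}, {"ax": 0, "ay": 0, "az": 0, "tx": 0, "ty": 0, "tz": 0, "gripper": 0.52}, {"ax": 0, "ay": 0, "az": 0, "tx": 0, "ty": 0, "tz": 0, "gripper": 0.52}]}}

```text
t: 12.35
tool_pos: [0.5354, 0.1273, 0.2553]
eef_rot: [-2.298, -2.121, 0.03]
force: [-0.5, -0.5, 0.1]
opening: 0.0453
```

```bash
python3 -c "
from h import *
s=robot.read_state();print(s['t'],s['tool_pos'],abs(s['dq']).max(),s['force']);print(robot.sign_off())"
```

```text
12.35 [0.53543052 0.12733344 0.25534199] 0.00498571225482411 [-0.47129385 -0.54930478  0.09358496]
the job is handed in; nothing more can be done
None
```

I pushed the slides of the middle and left feeders to about 54 mm in and let go, and the last pictures show both latched at mid position. I handed the job in at 12.35 s; sign-off gives no verdict.

- **Pushing:** I used the near fingertip, with the jaws partly open astride the plate. The wrist force read 10–11 N in the push direction at the check stops, well under the 40 N limit; it was not recorded between stops.
- **Slides:** In the side camera's depth both moved slides ended about 38–39 mm further in. The wrist view gives 38–40 mm. The right-hand ready feeder shifted by less than 1 mm.
- **Pins:** Pin tops measure 75–81 mm, within a few mm of where they started, so all three look down. Depth noise is a few mm, so this alone would not resolve the 2 mm limit.
- **Surroundings:** By eye in the pictures, none of the bystanders near the feeders had moved. The arm stands clear of everything at z 0.255.
- **Disagreements:**
  - The trained networks placed the push plates 10–15 mm nearer the robot from the side camera than from the wrist camera. I relied on the wrist view and depth instead.
  - The first move call was refused because its rows lacked some of the numbers, and nothing moved.

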